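Pry open the food carrier's flap and draw out its trolley handle

ROBOT

A 6-joint arm with a two-finger parallel gripper is mounted at the origin on the work surface. World frame = base frame: x ahead of the robot, y to its left, z up, the work surface at z = 0. Lengths are in mm, angles in rad, forces in N, time in s.
With the tool pointing down it reaches from about 350 to 875 mm from the base axis. Payload 4.2 kg.
Tool frame: the origin (TCP) lies on the centre line of the jaws, within the pads' length; the fingertips stand 25 mm ahead of it and the grasp point (between the pads) lies 6 mm ahead of it; z points along the fingers, y is the direction in which the jaws open and shut (so a half turn about z gives the same grasp; the last joint's range is limited). The gripper opens to 85 mm and grips with 20 to 120 N. Pads are 22 mm wide; open, the fingers measure 114 mm over their backs; the gripper's body (76 mm by 85 mm) begins 54 mm behind the grasp point. The pads swing forward as they close: fully open they stand 13 mm farther back than shut.
Start: joints at [1.475, 0.385, 0.008, 0, -1.194, -0.259], TCP at [217.094, 586.063, 256.312] pointing down, gripper open.
Joint ranges: [-3.14, 3.14], [-1.21, 2.06], [-1.07, 1.41], [-3.16, 2.05], [-2.99, -0.16], [-3.1, 3.1]. Speed limits (rad/s): [2.79, 2.79, 3.14, 3.14, 3.14, 3.14].

INTERFACE

Orientations are given as a unit quaternion [x, y, z, w].
In Python, from bench import arm gives the robot as it stands.
- The arm moves only by the tool drive_tool, never from a script. Its argument "plan" is a list of rows, each a list of 2 entries, a list of its own where there are three numbers: the shift along the tool's x, y, z in m, then the turn about the tool's z in degrees. A call has 1 to 12 rows; each row shifts and turns the commanded pose from where the row before left it, along the tool's axes as they then stand; what a row does not reach is not made up. A row lasts 1/8 s, in which the tool goes at most 62.5 mm and 10.7 degrees, less where a joint would pass 70% of its speed; a pose out of reach is approached as far as the arm can. A call with a gripper value outside its range is refused whole. "fingers" is the closure, from -1 (fully open) to 1 (shut), so that 0 is half open, set as the call begins (left out, the last holds). The fingers move at their own pace and stop on an object; the grip force is fixed at half the most. Time passes only in rows, so rows that do not move let the fingers close. It gives the time, the measured TCP pose, the force and the opening at its end, in the units of the state.
- arm.read_state(): the state, without advancing time (a new reading comes with each control period).
- arm.get_image(name): name is "scene" or "top" or "wrist"; returns a dict with "image" (420x560x3 uint8, red, green, blue), "K" (3x3 intrinsics, pixels), "R" (3x3) and "t" (3): a world point X has camera coordinates R X + t. Camera axes: x right, y down, z forward; pixel columns grow to the right and rows downward; lengths in mm; the calibration is good to about 2 mm. A picture is of the moment at which its call begins. There is no depth.
- arm.job_done(): hands the job in, once; it reports no verdict.
The state is a dict: "clock": time; "joints": joint angles; "joint_vel": joint speeds; "joint_efforts": joint torques, N m; "position": TCP position; "ee_rot": TCP orientation; "contact_force": force on the tool from outside, world axes, zero at the start; "wrist_torque": the same for the moment, N m; "gripper_width": finger opening in mm.
Only numpy, scipy, OpenCV 4.12 (cv2) and the standard library are available. Lean on these libraries where they do the work, as an engineer would, in place of code of your own. Each camera call takes 0.05 s, during which the arm holds its last target.

TASK

Get the trolley handle of the grey insulated food carrier ready: slip the blade of the palette knife into the slot under the flap and lever the flap up and over until it stays open (use the knife for this, not the fingers), then lay the knife down on the cart. Squeeze the button on the handle's cross bar, pull the handle straight up past the first stop to the second stop, fully out, and finish while still holding it there with the button squeezed. Leave the pepper mill, the jar and the steel dish cover where they are.

Things in the scene. Friction and masses are not known exactly. Their poses are not given: they have to be found in the camera images.
- carrier: Fixed grey box 220 mm (its x) by 320 mm (its y) by 170 mm high; origin under its middle, z up, y towards the face that has the blade slot. In its top, beside that face and under the flap, is an open well (136 mm in x; from 10 to 140 mm behind the slot face; floor 100 mm above the cart top) that holds the handle.
- slot (a point): Middle of the mouth of the blade slot in the carrier's +y face, 163 mm above the cart top; axes as the carrier's, y straight out of the slot. The slot is 94 mm wide and 14 mm high, directly under the flap's edge, through a wall 10 mm thick. A blade may go in 25 mm before it nears the handle.
- flap_hinge (a point): Middle of the flap's hinge line, which runs along the carrier's x, 148 mm behind the slot face and 170 mm above the cart top. The flap is a flat white plate 150 mm by 148 mm by 5 mm, 0.12 kg, that covers the well; its underside is at hinge height when shut. This point's axes turn with the flap.
- flap (a joint): Flap angle, rad: 0 shut, 1.57 upright, 2.6 laid back fully open (its stop). It swings up about the hinge, away from the slot face. It falls shut when let go below upright, and falls open by itself beyond it.
- bar (a point): Centre of the handle's black cross bar, 24 mm wide (carrier's x) by 96 mm long (carrier's y) by 26 mm high, in the well under the flap; axes as the carrier's. Stowed, its centre is 143 mm above the cart top and 75 mm behind the slot face. It moves straight up only, on two tubes near its ends, and weighs 0.3 kg.
- handle (a joint): How far the handle is drawn up, m: 0 stowed, 0.06 first stop, 0.12 second stop (fully out). Locked at either stop or when stowed unless the button is pressed; with the button kept pressed it passes the first stop freely and slides down again if let go.
- button (a joint): Press of the handle's button, m: 0 out, 0.005 fully in; it unlocks beyond 0.004. The button is a grey block 30 mm long (carrier's y) by 18 mm high in the middle of the bar's +x side, standing 6 mm proud, pressed towards -x. 3 N to start, 8 N fully in. A 20 N pinch across the middle of the bar (30 mm over the button) presses it.
- knife_handle (a point): Centre of the wooden handle of the palette knife lying on the cart; x points along the knife to the blade's tip, z up. Handle 120 mm long (x) by 20 mm wide by 26 mm high, centre 13 mm above the cart top; the steel blade, 28 mm wide and 2.5 mm thick, runs on from it at mid height from 60 to 180 mm ahead of this point. 0.13 kg, balances about 40 mm ahead of this point.
- mill: Dark wooden pepper mill, 54 mm across, 138 mm high; origin under its middle. Leave alone.
- jar: Closed jar, 68 mm across, 100 mm high; origin under its middle. Leave alone.
- cloche: Round steel dish cover, 90 mm across, 84 mm high; origin under its middle. Leave alone.
There are look-alikes about, which are no part of the job. Leave any black, purple or red look-alike of the part that bears knife_handle alone.

How it is judged (in metres and radians):
On the way, in this order (a step that is already met when the one before it is completed fails the run):
1. the knife levers the flap up (value of joint flap above 0.15 rad and contact force between knife and flap above 0.1 N), for 0.1 s.
2. the flap is over and stays open (value of joint flap above 2 rad), for 0.2 s.
3. the button is squeezed by the fingers with the handle still stowed (value of joint button above 0.0035 m and value of joint handle below 0.02 m and contact force between the fingers and handle above 2 N), for 0.1 s.
At the end, for the whole second after the job is handed in: The handle is drawn out at least 113 mm (second stop at 120 mm) and held by the fingers with the button pressed at least 3 mm, the flap is open beyond 2.0 rad, and the knife lies still on the cart top with its handle centre below 30 mm (value of joint handle above 0.113 m and value of joint button above 0.003 m and contact force between the fingers and handle above 3 N and value of joint flap above 2 rad and height (world z) of knife_handle between 0 and 0.03 m and linear speed of knife below 0.05 m/s and contact force between knife and handle below 0.1 N); the arm keeps its last pose, push and grip.
It fails at once if the flap is lifted with the fingers or arm in place of the knife (value of joint flap below 1.2 rad and contact force between any of the fingers, the arm and flap above 1 N).
It fails at once if the pepper mill is disturbed (moved more than 30 mm) (distance of mill from where it was at the start of the episode above 0.03 m).
It fails at once if the jar is disturbed (moved more than 30 mm) (distance of jar from where it was at the start of the episode above 0.03 m).
It fails at once if the dish cover is disturbed (moved more than 30 mm) (distance of cloche from where it was at the start of the episode above 0.03 m).
It also fails if it takes over 67 s, if anything falls off the work surface, if the arm or the gripper's body presses on something with over 40 N, if the wrist force passes 120 N, or if a joint passes its speed limit or range.

## Working session

There is one attempt and no reset: what is moved stays moved. The work goes in short steps, Python scripts to look and compute and a tool call to move; the robot and the scene stay as the last step left them, time stands still between calls to the robot, and variables do not carry over. Pictures are saved under pics/ and viewed, and the job is handed in when it is done.

Besides the shell and the picture viewer there is one more tool, called as name(argument=value, ...) on one line, values as JSON. drive_tool: Moves the arm, as the interface text tells. Its arguments: {"type":"object","properties":{"plan":{"type":"array"},"fingers":{"type":"number"}},"required":["plan"]}

```bash
mkdir -p pics; ls; python3 - <<'E'
from bench import arm
import cv2
print(arm.read_state())
for n in ["scene","top","wrist"]:
    d=arm.get_image(n); cv2.imwrite(f"pics/{n}0.png",d["image"][:,:,::-1])
    print(n,d["K"],d["R"],d["t"])
E
```

```text
pics
{'clock': 0.0, 'joints': array([ 1.47459456e+00,  3.85546220e-01,  6.62650748e-03, -5.35009485e-04,
       -1.19401473e+00, -2.58598357e-01]), 'joint_vel': array([-1.08826913e-03,  4.41240707e-05, -1.02894132e-03, -8.10987072e-04,
       -1.10960644e-04,  1.10017526e-03]), 'joint_efforts': array([ 4.43130580e-05, -3.92288911e+01,  1.88402528e+01,  4.18625280e+00,
       -4.61273070e-03,  5.26501989e-07]), 'position': array([216.91392045, 585.57642338, 255.2226984 ]), 'ee_rot': array([ 9.84287819e-01, -1.76568072e-01, -1.61105470e-04,  1.08570086e-03]), 'contact_force': array([ 0.73375872,  0.32142475, -1.63078748]), 'wrist_torque': array([-0.03060965,  0.00539677, -0.03076951]), 'gripper_width': 84.99987656269599}
scene [[467.51781306   0.         282.47214601]
 [  0.         467.51781306 211.90513417]
 [  0.           0.           1.        ]] [[-0.87274797  0.48779749 -0.01909419]
 [ 0.33139403  0.56328961 -0.75689022]
 [-0.35845359 -0.66690211 -0.65326304]] [ 397.77967474  -52.35772092 1437.70568897]
top [[411.51094279   0.         279.31427478]
 [  0.         411.51094279 211.6668095 ]
 [  0.           0.           1.        ]] [[-0.03011833 -0.99954576  0.00107819]
 [-0.99476178  0.02986873 -0.09775915]
 [ 0.09768254 -0.00401689 -0.99520952]] [  28.49820827  488.47775014 1237.86284868]
wrist [[298.13136761   0.         282.48442503]
 [  0.         298.13136761 211.56401109]
 [  0.           0.           1.        ]] [[-0.34728932 -0.9377575   0.0010041 ]
 [-0.89400225  0.33140787  0.30154402]
 [-0.28310793  0.10382535 -0.95345173]] [623.61520806 -39.83001913 380.04800024]
```

View pics/scene0.png

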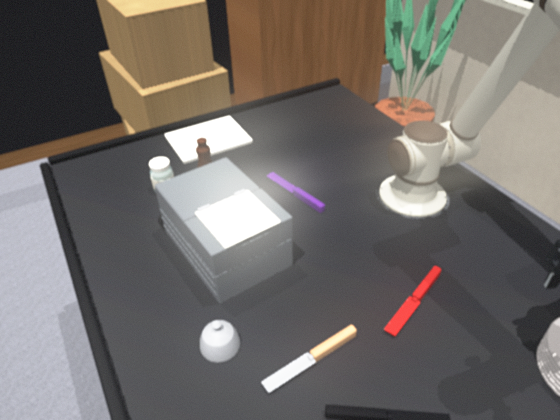

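View pics/top0.png

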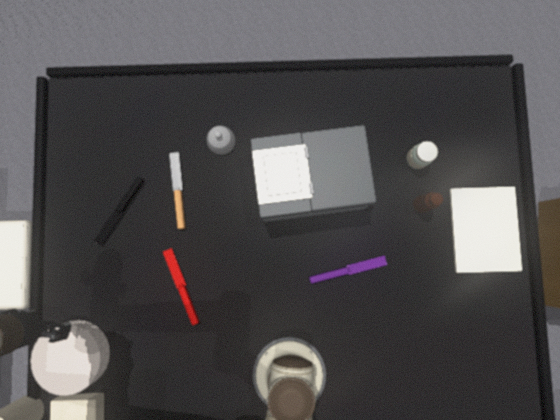

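View pics/wrist0.png

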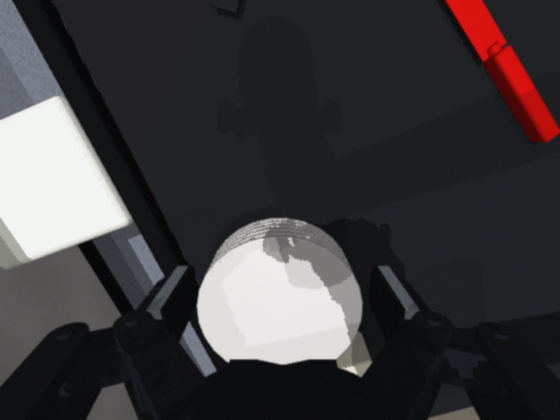

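```bash
python3 - <<'E'
import cv2
t=cv2.imread("pics/top0.png"); s=cv2.imread("pics/scene0.png")
cv2.imwrite("pics/t_car.png",cv2.resize(t[115:225,240:385],None,fx=5.4,fy=5.4,interpolation=cv2.INTER_CUBIC))
cv2.imwrite("pics/t_kn.png",cv2.resize(t[140:240,150:250],None,fx=6,fy=6,interpolation=cv2.INTER_CUBIC))
cv2.imwrite("pics/s_car.png",cv2.resize(s[150:310,145:305],None,fx=3.75,fy=3.75,interpolation=cv2.INTER_CUBIC))
cv2.imwrite("pics/s_kn.png",cv2.resize(s[310:400,250:370],None,fx=6,fy=6,interpolation=cv2.INTER_CUBIC))
E
```

```text
(no output)
```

View pics/t_car.png

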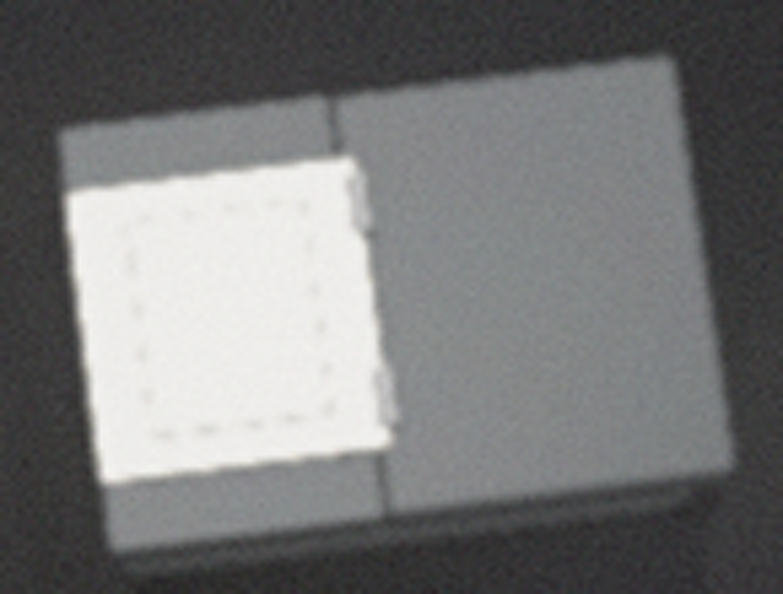

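View pics/t_kn.png

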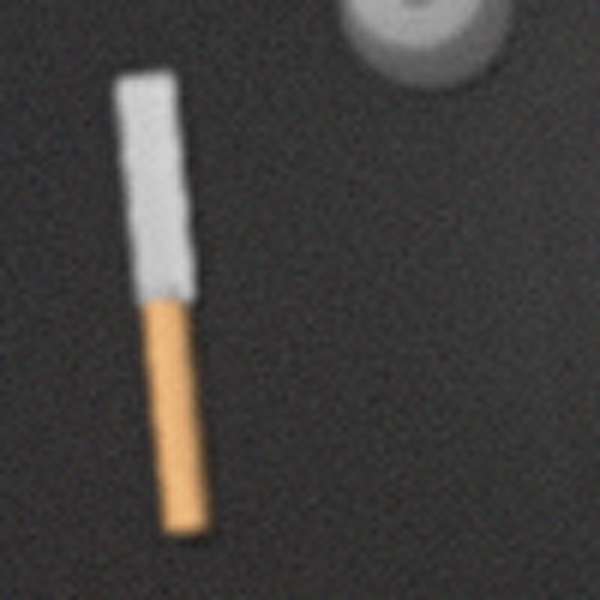

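View pics/s_car.png

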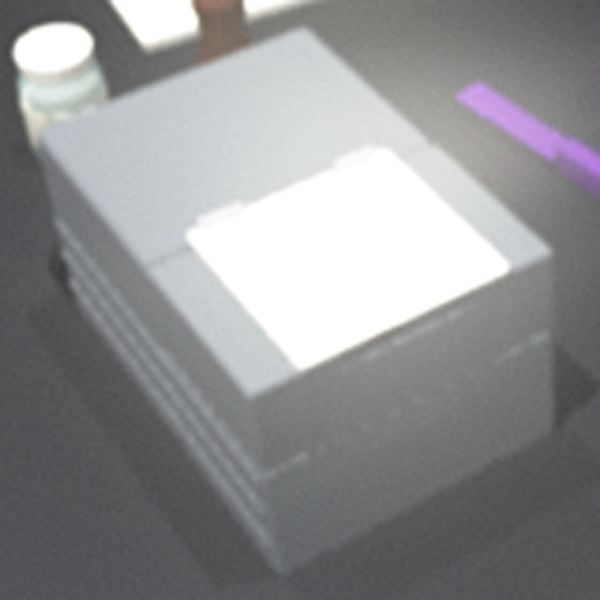

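View pics/s_kn.png

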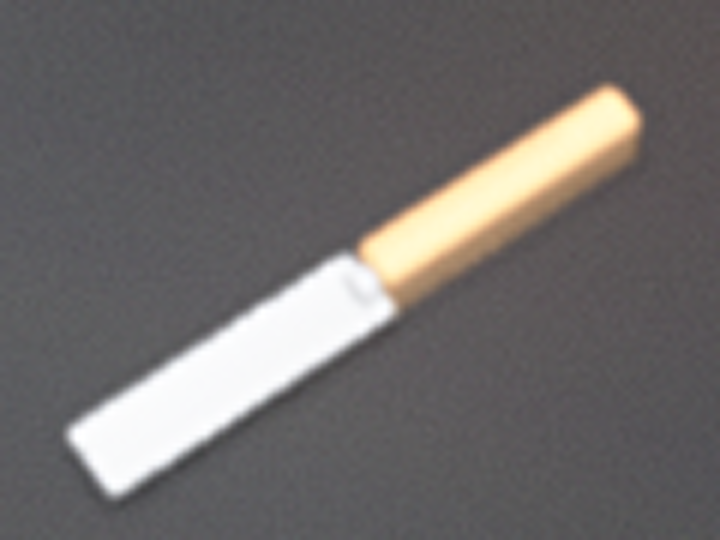

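```bash
cat > h.py <<'E'
import numpy as np, cv2
from scipy.optimize import least_squares
from scipy.spatial.transform import Rotation as Rn
C={"scene":dict(K=[[467.51781306,0,282.47214601],[0,467.51781306,211.90513417],[0,0,1]],R=[[-0.87274797,0.48779749,-0.01909419],[0.33139403,0.56328961,-0.75689022],[-0.35845359,-0.66690211,-0.65326304]],t=[397.77967474,-52.35772092,1437.70568897]),
"top":dict(K=[[411.51094279,0,279.31427478],[0,411.51094279,211.6668095],[0,0,1]],R=[[-0.03011833,-0.99954576,0.00107819],[-0.99476178,0.02986873,-0.09775915],[0.09768254,-0.00401689,-0.99520952]],t=[28.49820827,488.47775014,1237.86284868])}
def proj(c,X,cam=None):
    c=cam or C[c]; Y=np.atleast_2d(X)@np.array(c["R"]).T+np.array(c["t"]); p=Y@np.array(c["K"]).T; return p[:,:2]/p[:,2:]
def back(c,uv,z,cam=None):
    c=cam or C[c]; R=np.array(c["R"]);t=np.array(c["t"]);o=-R.T@t
    d=R.T@np.linalg.solve(np.array(c["K"]),[uv[0],uv[1],1]); return o+d*(z-o[2])/d[2]
def cp(o,s,p): return [o[0]+(p[0]+.5)/s-.5,o[1]+(p[1]+.5)/s-.5]
def fit(obs,x0):
    def f(p):
        r=[]
        c,s=np.cos(p[2]),np.sin(p[2])
        for cam,X,uv in obs:
            W=[p[0]+c*X[0]-s*X[1],p[1]+s*X[0]+c*X[1],X[2]]; r+=list(proj(cam,W)[0]-uv)
        return r
    a=least_squares(f,x0); return a.x,np.array(a.fun).reshape(-1,2)
E
python3 - <<'E'
from h import *
T=lambda p:cp((240,115),5.4,p); S=lambda p:cp((145,150),3.75,p)
np.set_printoptions(precision=2,suppress=True)
o=[("top",(110,160,170),T((60,128))),("top",(110,-160,170),T((675,58))),("top",(-110,-160,170),T((735,468))),("top",(-110,160,170),T((110,550)))]
f=[("top",(75,160,175),T((66,190))),("top",(75,12,175),T((352,158))),("top",(-75,12,175),T((390,442))),("top",(-75,160,175),T((102,482)))]
s=[("scene",(110,160,170),S((252,395))),("scene",(-110,160,170),S((550,250))),("scene",(-110,-160,170),S((310,28))),("scene",(110,-160,170),S((40,135))),("scene",(110,160,0),S((285,572))),("scene",(-110,160,0),S((553,430)))]
x0=[500,-20,0.1]
for q in (o,f,s,o+f+s):
    x,r=fit(q,x0); print(x); 
print(r)
T=lambda p:cp((150,140),6,p); S=lambda p:cp((250,310),6,p)
t=[("top",(180,14,14),T((115,78))),("top",(180,-14,14),T((175,72))),("top",(60,10,26),T((143,302))),("top",(60,-10,26),T((188,300))),("top",(-60,10,26),T((163,537))),("top",(-60,-10,26),T((210,534)))]
s=[("scene",(180,-14,14),S((66,435))),("scene",(180,14,14),S((112,502))),("scene",(60,-10,26),S((360,240))),("scene",(60,10,26),S((395,283))),("scene",(-60,-10,26),S((607,82))),("scene",(-60,10,26),S((642,122)))]
for q in (t,s,t+s):
    x,r=fit(q,[400,250,0]); print(x)
print(r)
E
```

```text
[586.77 -80.67   0.09]
[587.24 -80.91   0.1 ]
[585.8  -80.73   0.1 ]
[586.38 -80.7    0.1 ]
[[-0.7  -0.07]
 [ 0.21 -1.25]
 [ 0.88  1.13]
 [-0.33  0.65]
 [-0.43  0.35]
 [ 0.21 -0.35]
 [ 0.45  0.89]
 [-0.5   0.28]
 [-0.65  0.2 ]
 [ 1.59 -0.08]
 [-0.61 -1.63]
 [-1.87 -2.21]
 [-1.13  1.8 ]
 [ 1.08  0.56]]
[506.55 321.27   0.09]
[508.94 324.27   0.1 ]
[508.07 323.11   0.1 ]
[[-0.09  0.2 ]
 [-1.2   0.08]
 [-0.51 -0.28]
 [-1.54 -0.77]
 [ 0.23 -0.79]
 [-1.08 -1.13]
 [ 0.56 -0.69]
 [ 0.4  -1.4 ]
 [-0.79  0.23]
 [-0.9  -0.21]
 [ 0.42 -0.56]
 [ 0.54 -1.15]]
```

The knife to use has the wooden handle and steel blade (top px ~(178,190)). The red (180,285), purple (350,270) and black (120,210) ones are the look-alikes. The enlarged crops show the light wood and steel on it. Next I'm moving above it.

drive_tool(plan=[[[0.02, 0.0065, 0], 0], [[0.042, 0.014, 0], 0], [[0.042, 0.014, 0], 0], [[0.042, 0.014, 0], 0], [[0.042, 0.014, 0], 0], [[0.042, 0.014, 0], 0], [[0.042, 0.014, 0], 0], [[0.042, 0.014, 0], 0], [[0.042, 0.014, 0], 0], [[0.039, 0.0125, 0], -8.6], [[0, 0, 0.03], -8.6], [[0, 0, 0.03], -8.6]], fingers=0)

```text
clock: 1.65
position: [542.7, 324.3, 195.7]
ee_rot: [0.999, 0.049, 0.0, -0.0]
contact_force: [-0.6, 0.5, -1.0]
gripper_width: 42.6
```

```bash
cat >> h.py <<'E'
def st(arm):
    s=arm.read_state(); R=Rn.from_quat(s["ee_rot"]).as_matrix()
    print("t",round(s["clock"],2),"pos",s["position"].round(1),"phi",round(np.degrees(np.arctan2(R[1,0],R[0,0])),2),"tz",R[:,2].round(3),"F",s["contact_force"].round(1),"w",round(s["gripper_width"],1)); return s,R
def to(arm,x,y,z,phi=None):
    s,R=st(arm); d=R.T@(np.array([x,y,z])-s["position"]); print("tool shift mm",d.round(1), "turn",None if phi is None else round(np.degrees(np.arctan2(R[1,0],R[0,0]))-phi,2))
def snap(arm,n,f,crop=None,sc=1):
    d=arm.get_image(n); im=d["image"][:,:,::-1]
    if crop: im=im[crop[1]:crop[3],crop[0]:crop[2]]
    if sc!=1: im=cv2.resize(im,None,fx=sc,fy=sc,interpolation=cv2.INTER_CUBIC)
    cv2.imwrite(f"pics/{f}.png",im); return {k:np.array(d[k]) for k in "KRt"}
E
python3 - <<'E'
from h import *
from bench import arm
c=snap(arm,"wrist","w1")
to(arm,542.3,325.9,29,5.5)
P=lambda a,b,z:[507.5+a*np.cos(.097)-b*np.sin(.097),322.5+a*np.sin(.097)+b*np.cos(.097),z]
print(proj(0,[P(60,10,26),P(60,-10,26),P(180,14,14),P(180,-14,14),P(-60,10,26),P(-60,-10,26)],c))
np.savez("cw1.npz",**c)
E
```

```text
t 1.7 pos [540.3 323.1 190.5] phi 5.77 tz [-0.008 -0.005 -1.   ] F [-1.2 -0.6 -3.5] w 42.8
tool shift mm [  3.6  -3.2 161.5] turn 0.27
[[270.44675106 172.94955801]
 [290.98994961 172.9838628 ]
 [265.04951152  36.84038147]
 [296.48235294  36.87921934]
 [271.62290732 281.75491728]
 [289.89254459 281.79176851]]
```

View pics/w1.png

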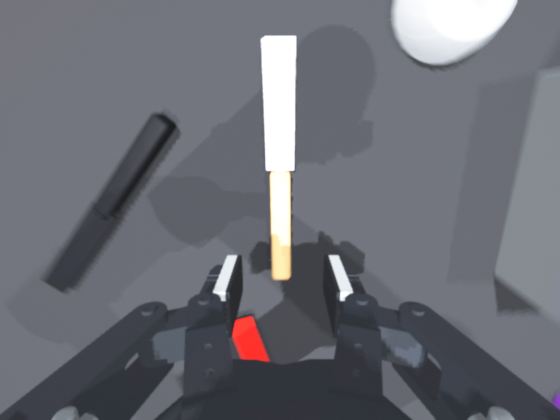

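The picture agrees with the fit to about 2 px: blade tip at (280,37), handle (281,172–280). Descending.

drive_tool(plan=[[[0.002, -0.002, 0.03], 0], [[0, 0, 0.04], 0], [[0, 0, 0.04], 0], [[0, 0, 0.025], 0], [[0, 0, 0], 0]])

```text
clock: 2.33
position: [543.0, 326.7, 59.6]
ee_rot: [0.999, 0.047, -0.002, 0.002]
contact_force: [-0.6, -0.4, 0.7]
gripper_width: 42.6
```

```bash
python3 - <<'E'
from h import *
from bench import arm
to(arm,542.3,325.9,29,5.5)
E
```

```text
t 2.33 pos [543.  326.7  59.6] phi 5.36 tz [-0.004 -0.003 -1.   ] F [-0.6 -0.4  0.7] w 42.6
tool shift mm [-0.7  0.6 30.6] turn -0.14
```

drive_tool(plan=[[[0, 0, 0.015], 0], [[0, 0, 0.015], 0], [[0, 0, 0], 0], [[0, 0, 0], 0]])

```text
clock: 2.82
position: [544.0, 328.4, 31.6]
ee_rot: [0.999, 0.048, 0.0, -0.0]
contact_force: [-0.4, -1.0, -0.1]
gripper_width: 43.1
```

drive_tool(plan=[[[0, 0, 0], 0], [[0, 0, 0], 0], [[0, 0, 0], 0], [[0, 0, 0], 0], [[0, 0, 0], 0]], fingers=1)

```text
clock: 3.45
position: [544.2, 328.6, 32.2]
ee_rot: [0.999, 0.048, 0.001, -0.0]
contact_force: [-1.7, 0.1, 4.9]
gripper_width: 18.7
```

```bash
python3 - <<'E'
from h import *
from bench import arm
to(arm,542.3,325.9,29,5.5)
E
```

```text
t 3.45 pos [544.2 328.6  32.2] phi 5.49 tz [ 0.001  0.001 -1.   ] F [-1.7  0.1  4.9] w 18.7
tool shift mm [-2.1  2.5  3.2] turn -0.01
```

drive_tool(plan=[[[0, 0, -0.02], 0], [[0, 0, -0.04], 0], [[0, 0, -0.04], 0], [[0, 0, -0.04], 0], [[0, 0, -0.03], 0], [[0.001, 0.026, 0], 0], [[0.001, 0.026, 0], 0], [[0.001, 0.026, 0], 0], [[0, 0, 0], 10], [[0, 0, 0], 10], [[0, 0, 0], 10], [[0, 0, 0], 10]])

```text
clock: 4.95
position: [554.0, 248.8, 200.0]
ee_rot: [0.954, -0.3, -0.001, 0.001]
contact_force: [-0.1, -0.2, -1.3]
gripper_width: 18.5
```

drive_tool(plan=[[[0, 0, 0], 10], [[0, 0, 0], 10], [[0, 0, 0], 10], [[0, 0, 0], 10], [[0, 0, 0], 10], [[0, 0, 0], 0], [[0, 0, 0], 0]])

```text
clock: 5.82
position: [554.2, 249.9, 200.7]
ee_rot: [0.741, -0.672, -0.0, 0.001]
contact_force: [-0.2, 0.1, -1.7]
gripper_width: 18.5
```

```bash
python3 - <<'E'
from h import *
from bench import arm
to(arm,554,250.7,182,-84.4)
c=snap(arm,"wrist","w2");np.savez("cw2.npz",**c)
snap(arm,"scene","s2",(100,130,380,340),2.8)
E
```

```text
t 5.83 pos [554.2 249.9 200.7] phi -84.44 tz [-0.001 -0.001 -1.   ] F [-0.2  0.1 -1.7] w 18.5
tool shift mm [-0.8  0.1 18.7] turn -0.04
```

View pics/w2.png

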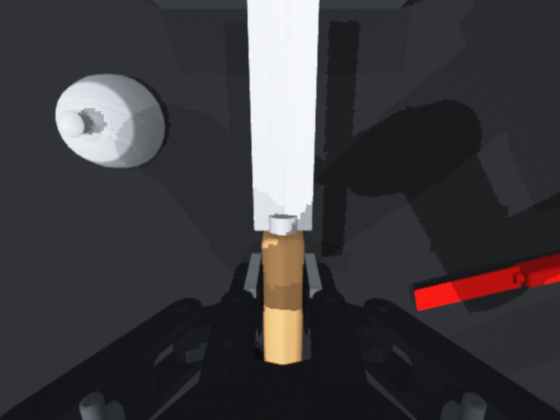

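View pics/s2.png

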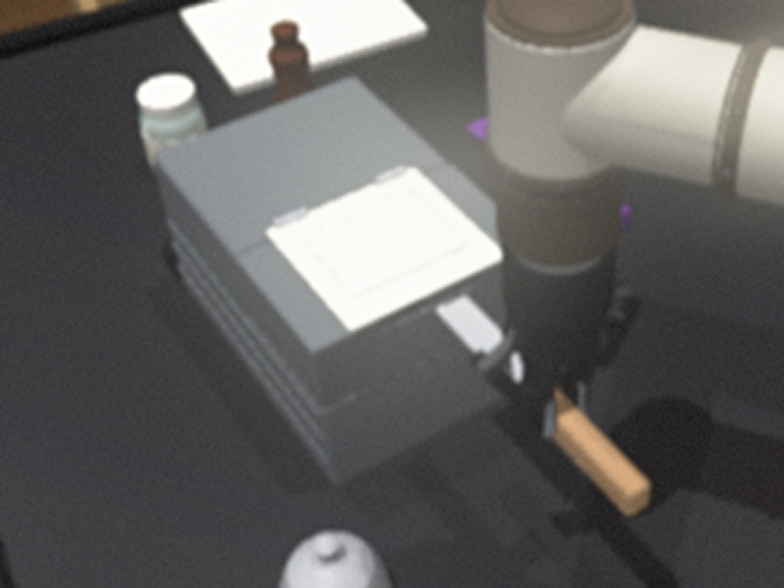

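```bash
python3 - <<'E'
from h import *
np.set_printoptions(precision=1,suppress=True)
c=dict(np.load("cw2.npz"))
tcp=np.array([554.2,249.9,200.7]);ph=np.radians(-84.44)
ux=np.array([np.cos(ph),np.sin(ph),0]);uy=np.array([-ux[1],ux[0],0]);uz=np.array([0,0,1.])
for pit in (-4,-2,0,2,4):
    p=np.radians(pit); k=np.cos(p)*ux+np.sin(p)*uz; v=-np.sin(p)*ux+np.cos(p)*uz
    g=tcp-19*uz  # blade centre height at grip
    P=lambda a,b,h:g+(a-36.6)*k+b*uy+h*v
    Q=proj(0,[P(62,14,1),P(62,-14,1),P(130,14,1),P(130,-14,1),P(-60,10,13),P(-60,-10,13)],c)
    print(pit,Q.ravel()); s=proj("scene",[P(180,14,1),P(180,-14,1),P(-60,10,13),P(-60,-10,13)]); print("   ",((s-[100,130])*2.8).ravel())
S=lambda yy,xx,z:[586.5+xx*np.cos(.0975)-yy*np.sin(.0975),-80.7+xx*np.sin(.0975)+yy*np.cos(.0975),z]
print(((proj("scene",[S(160,47,163),S(160,-47,163),S(160,75,170),S(160,-75,170)])-[100,130])*2.8))
E
```

```text
-4 [252.5 227.6 309.1 227.6 248.9  79.8 312.4  79.8 262.8 446.2 299.1 446.1]
    [435.2 318.5 464.6 304.2 627.9 489.1 651.1 475.2]
-2 [252.3 228.3 309.3 228.3 248.1  78.5 313.1  78.5 263.2 440.7 298.7 440.7]
    [434.7 313.9 464.1 299.5 628.3 492.8 651.5 479. ]
0 [252.2 228.9 309.4 228.9 247.2  77.5 313.9  77.5 263.6 435.3 298.4 435.3]
    [434.3 309.3 463.8 295.  628.6 496.4 651.7 482.6]
2 [252.  229.7 309.6 229.7 246.4  76.7 314.7  76.8 263.9 429.9 298.1 429.9]
    [434.  304.9 463.7 290.5 628.8 499.9 651.8 486.1]
4 [251.8 230.5 309.7 230.5 245.5  76.2 315.5  76.3 264.3 424.6 297.8 424.5]
    [433.8 300.5 463.6 286.2 628.8 503.3 651.8 489.5]
[[381.9 323.4]
 [479.  276.8]
 [350.7 331.8]
 [506.4 257.3]]
```

Knife is level and lined up: tip at crop (452,300), slot mouth from (382,323) to (479,277) by projection. Lowering to slot height and inserting.

drive_tool(plan=[[[0, 0, 0.01], 0], [[0, 0, 0.009], 0], [[0, 0, 0], 0], [[0, 0, 0], 0]])

```text
clock: 6.42
position: [554.3, 250.9, 182.3]
ee_rot: [0.74, -0.672, 0.0, 0.0]
contact_force: [0.4, -0.2, -0.7]
gripper_width: 18.7
```

```bash
python3 - <<'E'
from h import *
from bench import arm
to(arm,554,250.7,182,-84.4)
snap(arm,"scene","s3",(190,190,330,290),5.6)
E
```

```text
t 6.42 pos [554.3 250.9 182.3] phi -84.5 tz [ 0. -0. -1.] F [ 0.4 -0.2 -0.7] w 18.7
tool shift mm [0.2 0.3 0.3] turn -0.1
```

View pics/s3.png

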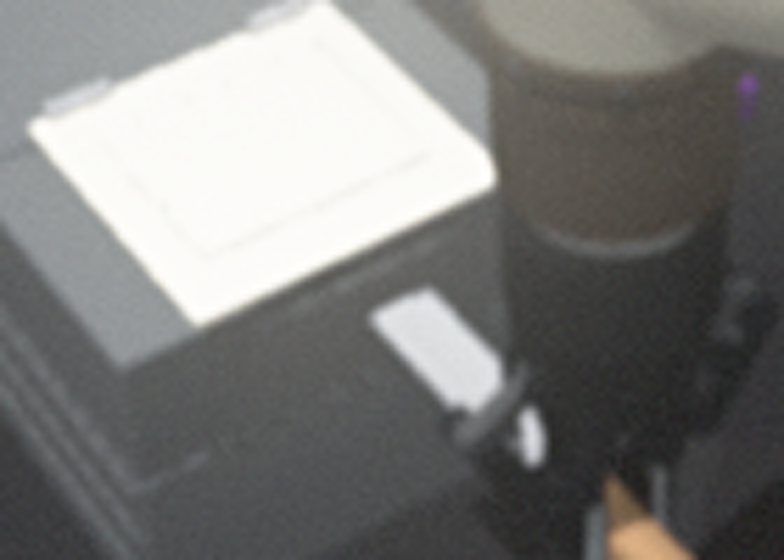

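Blade tip at crop (372,320)–(430,288) points at the dark slot line (300,302)–(440,235). Inserting.

drive_tool(plan=[[[0.01, 0, 0], 0], [[0.01, 0, 0], 0], [[0.01, 0, 0], 0], [[0.01, 0, 0], 0], [[0, 0, 0], 0]])

```text
clock: 7.1
position: [558.1, 210.0, 182.4]
ee_rot: [0.74, -0.673, -0.0, -0.0]
contact_force: [0.6, 0.8, -1.5]
gripper_width: 18.7
```

```bash
python3 - <<'E'
from h import *
from bench import arm
to(arm,558.8,203,182,-84.4)
snap(arm,"scene","s4",(190,190,330,290),5.6)
E
```

```text
t 7.1 pos [558.1 210.  182.4] phi -84.6 tz [-0.  0. -1.] F [ 0.6  0.8 -1.5] w 18.7
tool shift mm [ 7.1 -0.   0.4] turn -0.2
```

View pics/s4.png

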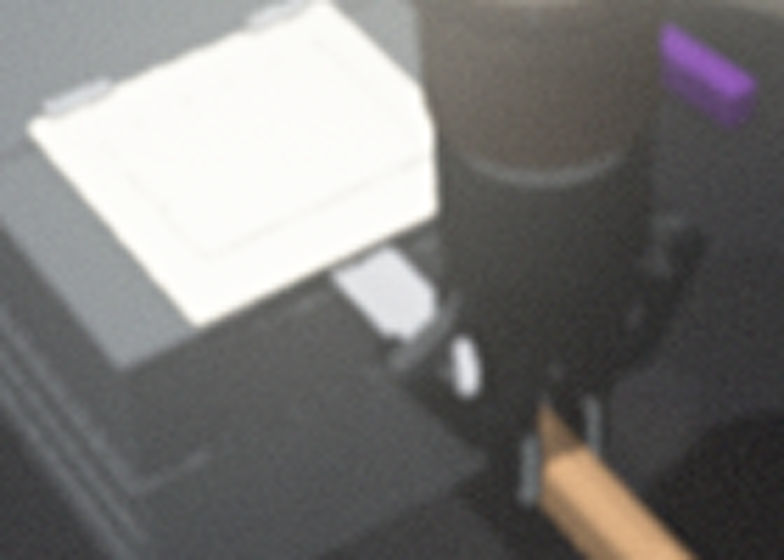

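drive_tool(plan=[[[0.009, 0, 0], 0], [[0, 0, 0], 0], [[0, 0, -0.008], 0], [[0.001, 0, -0.01], 0], [[0.001, 0, -0.01], 0], [[0.003, 0, -0.011], 0], [[0.003, 0, -0.011], 0], [[0.0045, 0, -0.01], 0], [[0.005, 0, -0.01], 0], [[0, 0, 0], 0]])

```text
clock: 8.4
position: [561.1, 184.3, 253.5]
ee_rot: [0.74, -0.673, 0.0, -0.001]
contact_force: [-0.3, -0.2, -2.0]
gripper_width: 18.5
```

```bash
python3 - <<'E'
from h import *
from bench import arm
st(arm)
snap(arm,"scene","s5",(150,130,350,290),4)
E
```

```text
t 8.4 pos [561.1 184.3 253.5] phi -84.55 tz [ 0.002  0.001 -1.   ] F [-0.3 -0.2 -2. ] w 18.5
```

View pics/s5.png

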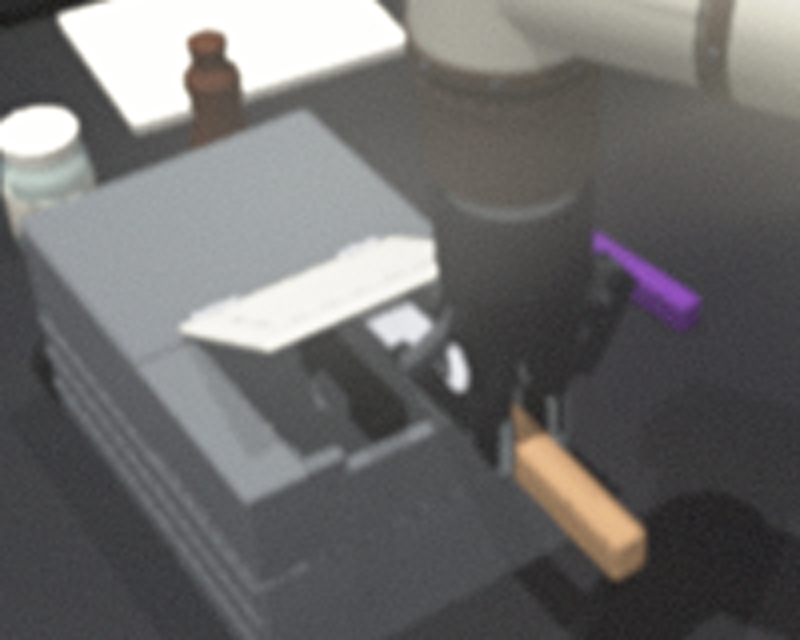

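The flap has risen about 30° on the blade, with its edge at (270,350)–(436,270). Continuing round the arc.

drive_tool(plan=[[[0.006, 0, -0.009], 0], [[0.0065, 0, -0.009], 0], [[0.008, 0, -0.008], 0], [[0.008, 0, -0.008], 0], [[0.009, 0, -0.0065], 0], [[0.009, 0, -0.0065], 0], [[0.01, 0, -0.005], 0], [[0.01, 0, -0.0045], 0], [[0.011, 0, -0.003], 0], [[0.011, 0, -0.003], 0], [[0.011, 0, -0.001], 0], [[0.011, 0, -0.001], 0]])

```text
clock: 9.95
position: [571.1, 73.8, 316.8]
ee_rot: [0.74, -0.673, -0.0, 0.0]
contact_force: [0.1, -0.2, -1.6]
gripper_width: 19.0
```

```bash
python3 - <<'E'
from h import *
from bench import arm
st(arm)
snap(arm,"scene","s6",(150,110,350,270),4)
E
```

```text
t 9.95 pos [571.1  73.8 316.8] phi -84.53 tz [-0. -0. -1.] F [ 0.1 -0.2 -1.6] w 19.0
```

View pics/s6.png

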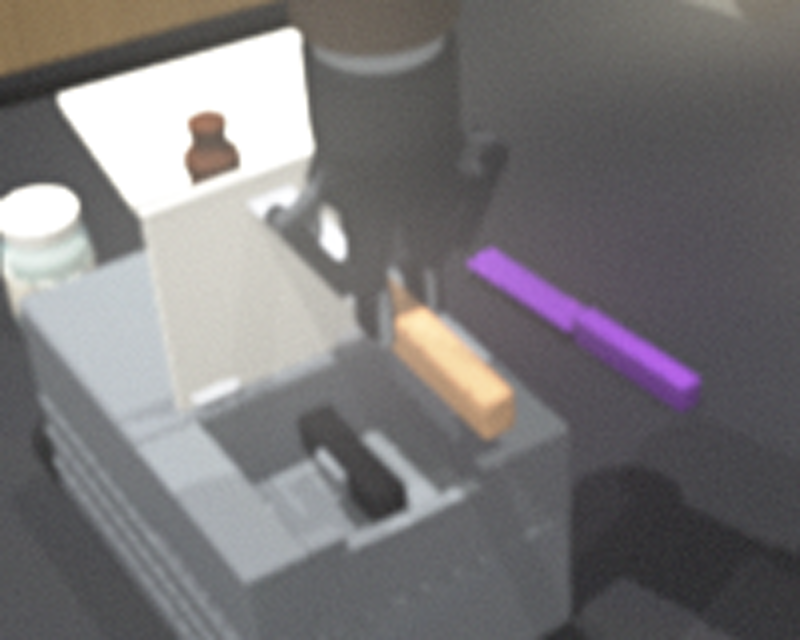

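The flap is about upright and the blade is touching it near its top at (275,200). Pushing it over.

drive_tool(plan=[[[0.011, 0, 0], 0], [[0.011, 0, 0.001], 0], [[0.011, 0, 0.002], 0], [[0.011, 0, 0.002], 0], [[0.008, 0, 0.002], 0], [[0, 0, 0], 0], [[-0.02, 0, 0], 0], [[-0.03, 0, 0], 0], [[-0.03, 0, 0], 0]])

```text
clock: 11.12
position: [568.2, 104.4, 310.0]
ee_rot: [0.74, -0.672, 0.0, -0.0]
contact_force: [0.2, 0.7, -1.8]
gripper_width: 18.7
```

```bash
python3 - <<'E'
from h import *
from bench import arm
st(arm)
snap(arm,"scene","s7",(130,90,370,270),3.3)
E
```

```text
t 11.12 pos [568.2 104.4 310. ] phi -84.49 tz [ 0.  0. -1.] F [ 0.2  0.7 -1.8] w 18.7
```

View pics/s7.png

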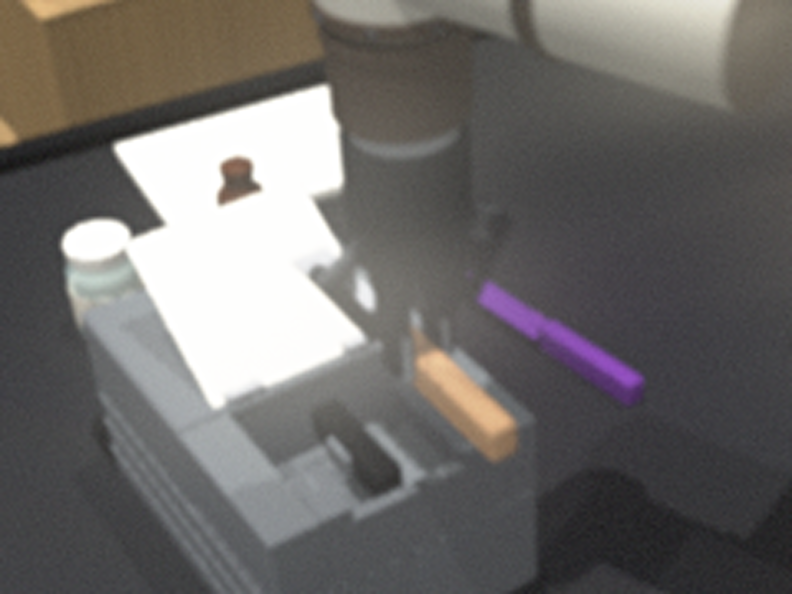

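The flap lies back open against its stop. Finding a free spot for the knife.

```bash
python3 - <<'E'
from h import *
from bench import arm
for n,p,z in [("cloche",(220,142),40),("blackA",(143,180),13),("blackB",(98,243),13),("redA",(167,250),13),("redB",(195,323),13)]: print(n,back("top",p,z).round())
to(arm,480,330,200,-84.5)
E
```

```text
cloche [708. 190.  40.]
blackA [602. 435.  13.]
blackB [410. 573.  13.]
redA [383. 361.  13.]
redB [161. 278.  13.]
t 11.18 pos [568.1 107.4 309.8] phi -84.33 tz [ 0.001  0.002 -1.   ] F [ 1.3  1.2 -1.7] w 18.6
tool shift mm [-230.    65.8  110.1] turn 0.17
```

drive_tool(plan=[[[-0.03, 0, 0], 0], [[-0.04, 0.005, 0], 0], [[-0.04, 0.015, 0], 0], [[-0.04, 0.015, 0], 0], [[-0.04, 0.015, 0.02], 0], [[-0.04, 0.016, 0.04], 0], [[0, 0, 0.045], 0], [[0, 0, 0.045], 0], [[0, 0, 0.045], 0], [[0, 0, 0.04], 0], [[0, 0, 0.02], 0], [[0, 0, 0], 0]])

```text
clock: 12.68
position: [479.7, 325.3, 53.2]
ee_rot: [0.74, -0.672, 0.0, 0.002]
contact_force: [0.0, 0.1, -1.3]
gripper_width: 18.6
```

```bash
python3 - <<'E'
from h import *
from bench import arm
to(arm,480,330,32,-84.5)
E
```

```text
t 12.68 pos [479.7 325.3  53.2] phi -84.46 tz [-0.002 -0.003 -1.   ] F [ 0.   0.1 -1.3] w 18.6
tool shift mm [-4.7 -0.8 21.2] turn 0.04
```

drive_tool(plan=[[[0, 0, 0.01], 0], [[0, 0, 0.006], 0], [[0, 0, 0.004], 0], [[0, 0, 0], 0], [[0, 0, 0], 0]])

```text
clock: 13.3
position: [481.0, 325.3, 35.1]
ee_rot: [0.74, -0.673, 0.0, -0.0]
contact_force: [0.1, -0.6, -0.8]
gripper_width: 18.8
```

```bash
python3 - <<'E'
from h import *
from bench import arm
st(arm)
E
```

```text
t 13.3 pos [481.  325.3  35.1] phi -84.53 tz [ 0.  0. -1.] F [ 0.1 -0.6 -0.8] w 18.8
```

Not touching yet; lower 3 mm more and release.

drive_tool(plan=[[[0, 0, 0.002], 0], [[0, 0, 0.001], 0], [[0, 0, 0], 0], [[0, 0, 0], 0]])

```text
clock: 13.8
position: [480.8, 325.2, 32.2]
ee_rot: [0.74, -0.673, 0.0, -0.0]
contact_force: [-1.2, -0.6, 2.7]
gripper_width: 18.8
```

drive_tool(plan=[[[0, 0, 0], 0], [[0, 0, 0], 0], [[0, 0, 0], 0], [[0, 0, 0], 0], [[0, 0, -0.02], 0], [[0, 0, -0.04], 0], [[0, 0, -0.06], 0], [[0, 0, -0.06], 0], [[0, 0, -0.05], 0]], fingers=0.1)

```text
clock: 14.92
position: [480.8, 325.2, 264.7]
ee_rot: [0.74, -0.673, 0.0, -0.001]
contact_force: [0.6, 0.6, -0.9]
gripper_width: 38.4
```

```bash
python3 - <<'E'
from h import *
from bench import arm
B=lambda xx,yy,z:[586.5+xx*np.cos(.0975)-yy*np.sin(.0975),-80.7+xx*np.sin(.0975)+yy*np.cos(.0975),z]
print(B(1,85,0)); to(arm,*B(1,85,250),-84.4)
snap(arm,"scene","s8")
snap(arm,"scene","s8b",(130,110,330,270),4)
E
```

```text
[np.float64(579.2208749073037), np.float64(3.9936499265728855), 0]
t 14.93 pos [480.8 325.2 264.7] phi -84.52 tz [ 0.002  0.002 -1.   ] F [ 0.6  0.6 -0.9] w 38.4
tool shift mm [329.1 -67.3  14.3] turn -0.12
```

View pics/s8.png

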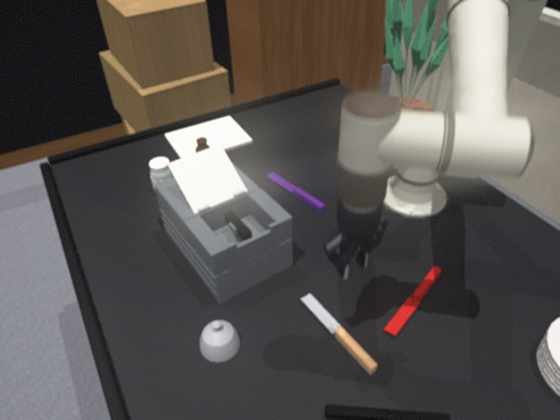

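View pics/s8b.png

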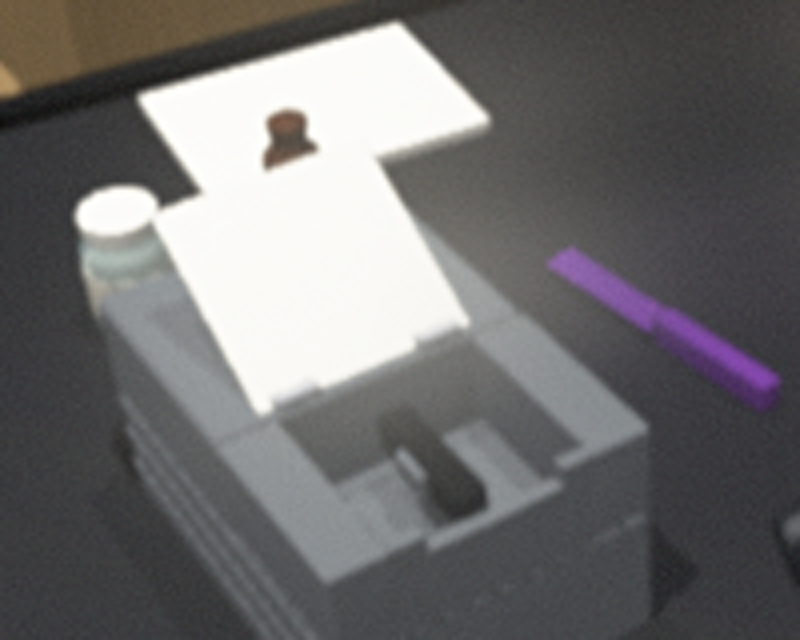

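The knife lies flat on the cart, (305,298)–(375,368), clear of everything, and the flap is open. Moving above the bar.

drive_tool(plan=[[[0.015, -0.003, 0], 0], [[0.035, -0.007, 0], 0], [[0.035, -0.007, 0], 0], [[0.035, -0.007, 0], 0], [[0.035, -0.007, 0], 0], [[0.035, -0.007, 0], 0], [[0.035, -0.007, 0], 0], [[0.035, -0.007, 0], 0], [[0.035, -0.007, 0], 0], [[0.034, -0.008, 0], 0], [[0, 0, 0], 0], [[0, 0, 0], 0]], fingers=-0.4)

```text
clock: 16.52
position: [578.1, 3.6, 260.3]
ee_rot: [0.74, -0.673, -0.001, 0.001]
contact_force: [0.4, 0.6, -0.2]
gripper_width: 59.6
```

```bash
python3 - <<'E'
from h import *
from bench import arm
np.set_printoptions(precision=1,suppress=True)
B=lambda xx,yy,z:[586.5+xx*np.cos(.0975)-yy*np.sin(.0975),-80.7+xx*np.sin(.0975)+yy*np.cos(.0975),z]
to(arm,*B(1,85,155),-84.4)
c=snap(arm,"wrist","w3"); np.savez("cw3.npz",**c)
print(proj(0,[B(12,133,156),B(-12,133,156),B(12,37,156),B(-12,37,156),B(18,100,152),B(18,70,152),B(1,85,156)],c))
E
```

```text
t 16.52 pos [578.1   3.6 260.3] phi -84.57 tz [-0. -0. -1.] F [ 0.4  0.6 -0.2] w 59.6
tool shift mm [ -0.3  -1.5 105.3] turn -0.17
[[266.8 274.3]
 [295.4 274.2]
 [264.4 159.3]
 [296.7 159.2]
 [259.  236. ]
 [258.  200.7]
 [279.6 220.3]]
```

View pics/w3.png

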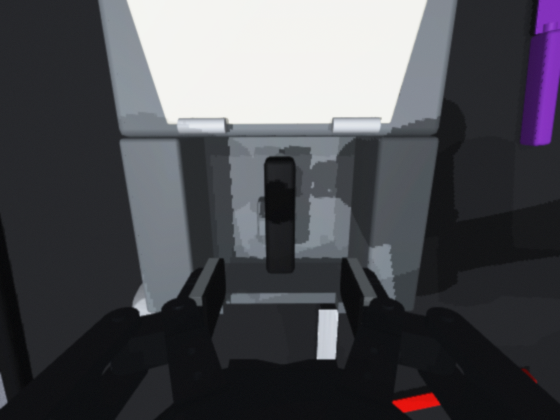

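The bar at (265–295,157–273) and button at (260,218) match the prediction to 1–2 px. Descending into the well.

drive_tool(plan=[[[0, -0.001, 0.015], 0], [[0, 0, 0.025], 0], [[0, 0, 0.02], 0], [[0, 0, 0.015], 0], [[0, 0, 0.012], 0], [[0, 0, 0.01], 0], [[0, 0, 0.008], 0], [[0, 0, 0], 0], [[0, 0, 0], 0]])

```text
clock: 17.7
position: [580.2, 4.2, 157.3]
ee_rot: [0.74, -0.673, 0.0, -0.0]
contact_force: [-0.2, 0.2, 0.0]
gripper_width: 60.1
```

```bash
python3 - <<'E'
from h import *
from bench import arm
B=lambda xx,yy,z:[586.5+xx*np.cos(.0975)-yy*np.sin(.0975),-80.7+xx*np.sin(.0975)+yy*np.cos(.0975),z]
to(arm,*B(1,85,153),-84.4)
E
```

```text
t 17.7 pos [580.2   4.2 157.3] phi -84.53 tz [ 0.001  0.    -1.   ] F [-0.2  0.2  0. ] w 60.1
tool shift mm [0.1 1.  4.3] turn -0.13
```

drive_tool(plan=[[[0, 0, 0.004], 0], [[0, 0, 0], 0], [[0, 0, 0], 0]])

```text
clock: 18.08
position: [579.9, 4.1, 152.9]
ee_rot: [0.74, -0.673, 0.0, -0.0]
contact_force: [0.5, -0.8, 0.3]
gripper_width: 59.6
```

drive_tool(plan=[[[0, 0, 0], 0], [[0, 0, 0], 0], [[0, 0, 0], 0], [[0, 0, 0], 0], [[0, 0, 0], 0], [[0, 0, 0], 0], [[0, 0, 0], 0], [[0, 0, 0], 0]], fingers=1)

```text
clock: 19.08
position: [583.2, 4.6, 154.1]
ee_rot: [0.74, -0.672, 0.003, -0.003]
contact_force: [4.4, -1.1, -1.5]
gripper_width: 29.8
```

```bash
python3 - <<'E'
from h import *
from bench import arm
st(arm); snap(arm,"wrist","w4")
E
```

```text
t 19.07 pos [583.2   4.6 154.1] phi -84.48 tz [ 0.009  0.001 -1.   ] F [ 4.4 -1.1 -1.5] w 29.8
```

View pics/w4.png

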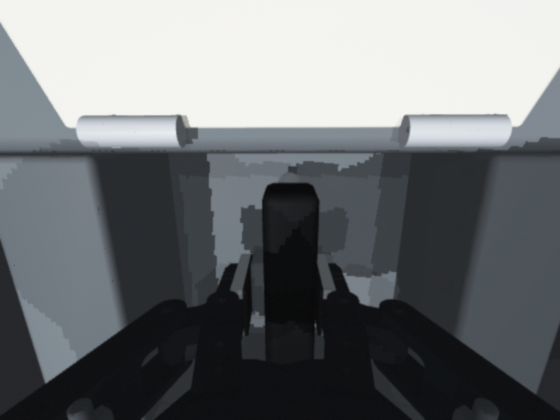

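drive_tool(plan=[[[0, 0, 0], 0], [[0, 0, 0], 0], [[0, 0, 0], 0], [[0, 0, 0], 0]])

```text
clock: 19.62
position: [583.2, 4.6, 154.1]
ee_rot: [0.74, -0.672, 0.003, -0.003]
contact_force: [4.7, -1.3, -1.2]
gripper_width: 29.8
```

```bash
python3 - <<'E'
from h import *
from bench import arm
snap(arm,"scene","s9",(170,140,310,245),5.6)
snap(arm,"top","t9",(220,100,340,220),5)
im=cv2.imread("pics/w4.png")[230:400,190:390]; im=cv2.convertScaleAbs(im,alpha=2.2,beta=20)
cv2.imwrite("pics/w4b.png",cv2.resize(im,None,fx=3.5,fy=3.5,interpolation=cv2.INTER_CUBIC))
E
```

```text
(no output)
```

View pics/s9.png

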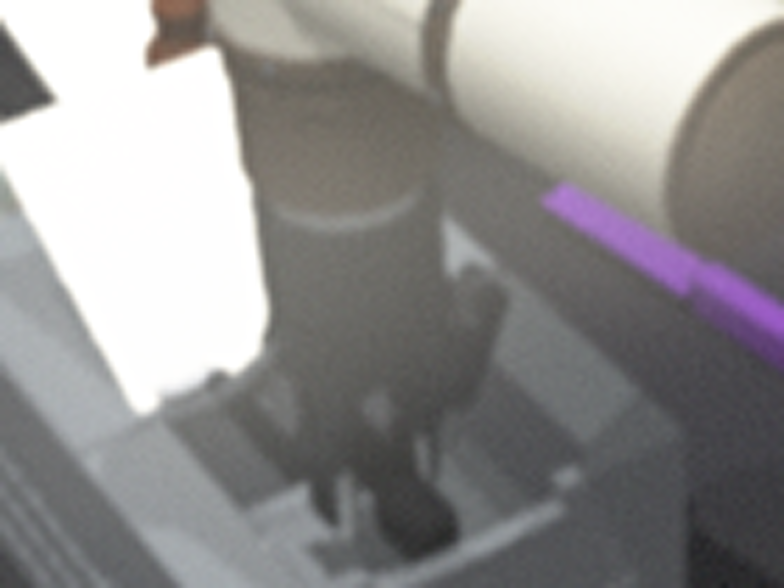

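View pics/w4b.png

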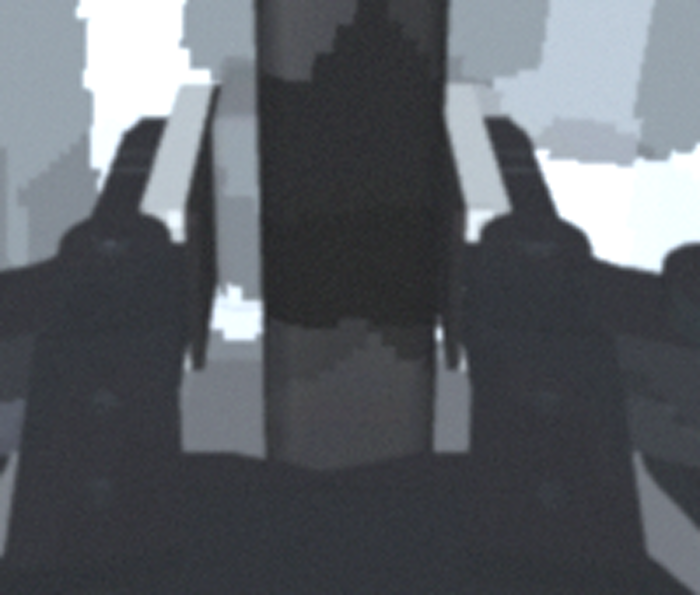

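The pads have stopped at 29.8 mm and the grey button still looks about 5.7 mm proud (crop (215–258, 60–290)), so it isn't clearly pressed. Nudging sideways to find out what is loaded.

drive_tool(plan=[[[0, 0.003, 0], 0], [[0, 0.002, 0], 0], [[0, 0, 0], 0], [[0, 0, 0], 0]])

```text
clock: 20.23
position: [582.9, 4.6, 154.3]
ee_rot: [0.741, -0.672, 0.006, -0.007]
contact_force: [17.6, -3.4, -10.6]
gripper_width: 29.3
```

```bash
python3 - <<'E'
from h import *
from bench import arm
s,R=st(arm); print(s["wrist_torque"],s["joint_efforts"])
E
```

```text
t 20.23 pos [582.9   4.6 154.3] phi -84.44 tz [ 0.019  0.002 -1.   ] F [ 17.6  -3.4 -10.6] w 29.3
[-0.81422397 -5.04661333 -0.08543192] [ 1.73630163e+00 -4.23673296e+01  1.05954292e+01  1.48115929e+00
 -4.63844240e+00  2.36065546e-02]
```

Very stiff: 17 N side force and no movement. Relaxing the side load, then looking again.

drive_tool(plan=[[[0, -0.003, 0], 0], [[0, -0.003, 0], 0], [[0, -0.002, 0], 0], [[0, 0, 0], 0], [[0, 0, 0], 0]])

```text
clock: 20.85
position: [583.3, 4.6, 154.1]
ee_rot: [0.74, -0.672, 0.001, -0.001]
contact_force: [-2.4, 0.5, 4.7]
gripper_width: 29.0
```

```bash
python3 - <<'E'
from h import *
from bench import arm
s,R=st(arm); print(s["wrist_torque"])
c=snap(arm,"wrist","w5",(190,230,390,400),3.5); np.savez("cw5.npz",**c)
im=cv2.imread("pics/w5.png"); cv2.imwrite("pics/w5b.png",cv2.convertScaleAbs(im,alpha=2.2,beta=20))
B=lambda xx,yy,z:[586.5+xx*np.cos(.0975)-yy*np.sin(.0975),-80.7+xx*np.sin(.0975)+yy*np.cos(.0975),z]
np.set_printoptions(precision=1,suppress=True)
q=proj(0,[B(12,85,156),B(-12,85,156),B(18,85,152),B(18,100,152),B(18,70,152),B(13,85,152),B(12,100,152),B(12,133,156)],c)
print((q-[190,230])*3.5)
E
```

```text
t 20.85 pos [583.3   4.6 154.1] phi -84.51 tz [ 0.003  0.001 -1.   ] F [-2.4  0.5  4.7] w 29.0
[ 0.19224877 -0.84474875  0.01203731]
[[264.1 234.1]
 [450.4 234.2]
 [220.6 216.7]
 [224.  312.2]
 [216.9 114.7]
 [258.3 216.7]
 [267.8 312.2]
 [270.4 525.4]]
```

View pics/w5b.png

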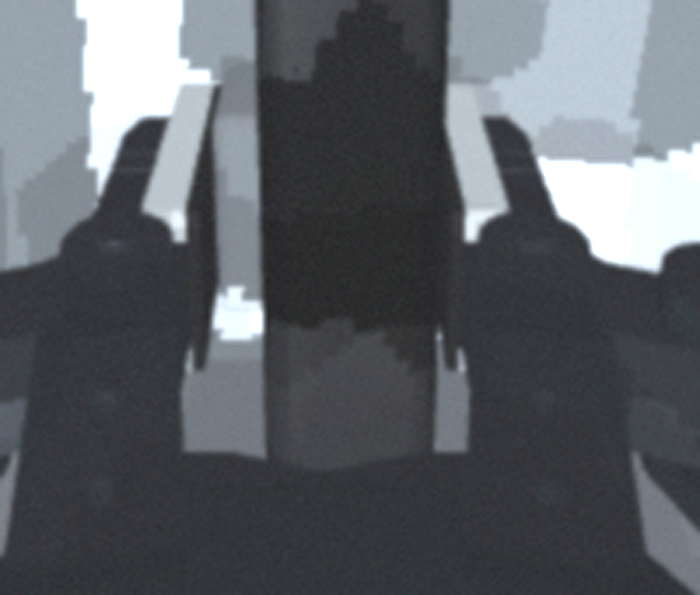

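drive_tool(plan=[[[0, 0, -0.003], 0], [[0, 0, -0.003], 0], [[0, 0, 0], 0], [[0, 0, 0], 0]])

```text
clock: 21.4
position: [583.2, 4.6, 154.6]
ee_rot: [0.74, -0.673, -0.001, -0.0]
contact_force: [10.1, -2.3, -18.8]
gripper_width: 28.9
```

19 N of pull and no motion, so the handle is locked and the button is not in. Letting go to look at the button up close.

drive_tool(plan=[[[0, 0, 0.003], 0], [[0, 0, 0.003], 0], [[0, 0, 0], 0]])

```text
clock: 21.78
position: [583.3, 4.6, 154.2]
ee_rot: [0.74, -0.672, 0.001, -0.001]
contact_force: [-0.3, -0.7, 2.5]
gripper_width: 29.4
```

drive_tool(plan=[[[0, 0, 0], 0], [[0, 0, 0], 0], [[0, 0, 0], 0], [[0, 0, -0.02], 0], [[0, 0, -0.02], 0], [[0, 0, 0], 0]], fingers=-0.4)

```text
clock: 22.52
position: [583.3, 4.5, 194.1]
ee_rot: [0.74, -0.673, 0.001, -0.001]
contact_force: [0.5, 0.5, 0.1]
gripper_width: 59.9
```

```bash
python3 - <<'E'
from h import *
from bench import arm
st(arm)
c=snap(arm,"wrist","w6",(200,150,360,350),3); np.savez("cw6.npz",**c)
im=cv2.imread("pics/w6.png"); cv2.imwrite("pics/w6b.png",cv2.convertScaleAbs(im,alpha=2.2,beta=20))
B=lambda xx,yy,z:[586.5+xx*np.cos(.0975)-yy*np.sin(.0975),-80.7+xx*np.sin(.0975)+yy*np.cos(.0975),z]
np.set_printoptions(precision=1,suppress=True)
q=proj(0,[B(12,37,156),B(-12,37,156),B(18,100,152),B(18,70,152),B(18,100,134),B(12,133,156)],c)
print((q-[200,150])*3)
E
```

```text
t 22.52 pos [583.3   4.5 194.1] phi -84.52 tz [ 0.002  0.001 -1.   ] F [0.5 0.5 0.1] w 59.9
[[204.3  75.6]
 [340.2  75.5]
 [180.7 380.3]
 [176.9 241.9]
 [186.7 338.8]
 [211.8 530.1]]
```

View pics/w6b.png

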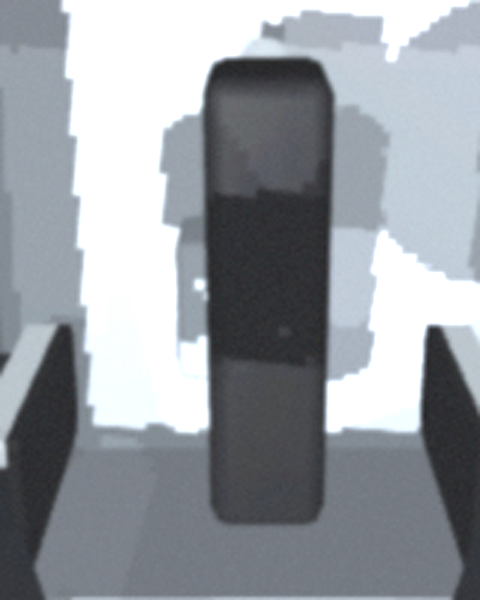

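The button is out, at crop (178–208, 230–375), and the bar position agrees. I'll re-enter with the grasp point at button height (5 mm lower) and push with the +x pad alone to see what gives.

drive_tool(plan=[[[-0.001, 0, 0], 0], [[0, 0, 0], 0], [[0, 0, 0.016], 0], [[0, 0, 0.016], 0], [[0, 0, 0.012], 0], [[0, 0, 0], 0], [[0, 0, 0], 0]], fingers=-0.1)

```text
clock: 23.45
position: [583.1, 5.4, 149.0]
ee_rot: [0.74, -0.672, 0.0, -0.0]
contact_force: [1.2, 0.6, 1.1]
gripper_width: 47.1
```

drive_tool(plan=[[[0, 0.003, 0], 0], [[0, 0.003, 0], 0], [[0, 0.003, 0], 0], [[0, 0, 0], 0], [[0, 0, 0], 0]])

```text
clock: 24.08
position: [575.7, 4.9, 149.5]
ee_rot: [0.74, -0.672, 0.002, -0.002]
contact_force: [5.2, 0.2, -1.9]
gripper_width: 46.9
```

drive_tool(plan=[[[0, 0.002, 0], 0], [[0, 0.001, 0], 0], [[0, 0, 0], 0], [[0, 0, 0], 0]])

```text
clock: 24.58
position: [575.4, 4.9, 149.5]
ee_rot: [0.74, -0.672, 0.004, -0.004]
contact_force: [12.2, -1.6, -7.8]
gripper_width: 46.9
```

```bash
python3 - <<'E'
from h import *
from bench import arm
s,R=st(arm); print(s["wrist_torque"])
c=snap(arm,"wrist","w7"); np.savez("cw7.npz",**c)
im=cv2.imread("pics/w7.png");im=im[150:400,150:410]; im=cv2.resize(im,None,fx=2.4,fy=2.4,interpolation=cv2.INTER_CUBIC);cv2.imwrite("pics/w7b.png",cv2.convertScaleAbs(im,alpha=2,beta=20))
c=snap(arm,"scene","s10",(205,175,275,235),10)
im=cv2.imread("pics/s10.png");cv2.imwrite("pics/s10b.png",cv2.convertScaleAbs(im,alpha=1.6,beta=0))
E
```

```text
t 24.57 pos [575.4   4.9 149.5] phi -84.49 tz [ 0.011  0.002 -1.   ] F [12.2 -1.6 -7.8] w 46.9
[-0.47926774 -3.37470146 -0.06749535]
```

View pics/w7b.png

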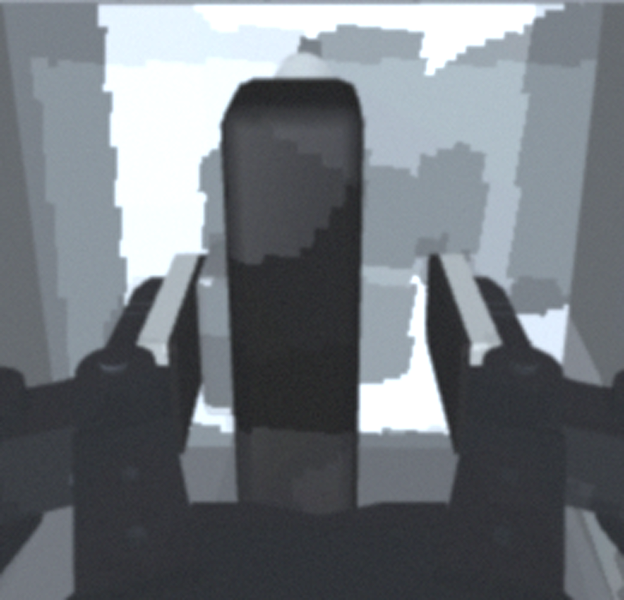

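View pics/s10b.png

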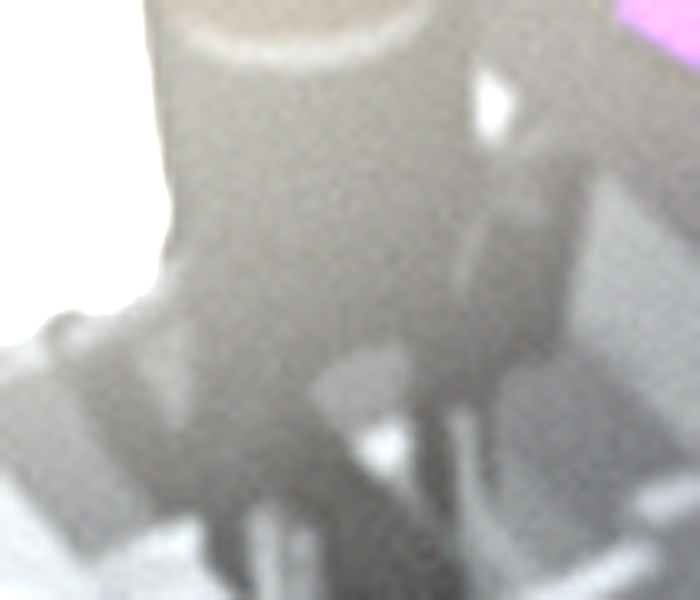

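The +x pad bears on the button at (200,330) and 12 N does not move it, which disagrees with the description. The bar seems about 2 mm further back than my fit, so I'm recentring on it and pinching at button height.

drive_tool(plan=[[[0, -0.005, 0], 0], [[0.003, -0.005, 0], 0], [[0, -0.001, 0], 0], [[0, 0, 0], 0]])

```text
clock: 25.18
position: [581.7, 2.2, 148.7]
ee_rot: [0.74, -0.673, -0.0, 0.0]
contact_force: [0.2, 0.4, -0.5]
gripper_width: 47.2
```

drive_tool(plan=[[[0, 0, 0], 0], [[0, 0, 0], 0], [[0, 0, 0], 0], [[0, 0, 0], 0], [[0, 0, 0], 0]], fingers=1)

```text
clock: 25.8
position: [583.6, 2.6, 149.6]
ee_rot: [0.74, -0.672, 0.001, -0.002]
contact_force: [4.7, -2.0, -0.2]
gripper_width: 29.9
```

```bash
python3 - <<'E'
from h import *
from bench import arm
s,R=st(arm); print(s["wrist_torque"],s["joints"].round(4))
c=snap(arm,"wrist","w8"); np.savez("cw8.npz",**c)
im=cv2.imread("pics/w8.png");im=im[150:400,150:410]; im=cv2.resize(im,None,fx=2.4,fy=2.4,interpolation=cv2.INTER_CUBIC);cv2.imwrite("pics/w8b.png",cv2.convertScaleAbs(im,alpha=2,beta=20))
E
```

```text
t 25.8 pos [583.6   2.6 149.6] phi -84.51 tz [ 0.004  0.001 -1.   ] F [ 4.7 -2.  -0.2] w 29.9
[-0.2348537  -2.50967281  0.03065283] [ 2.821e-01  4.100e-01 -2.437e-01  8.000e-04 -9.129e-01 -1.867e-01]
```

View pics/w8b.png

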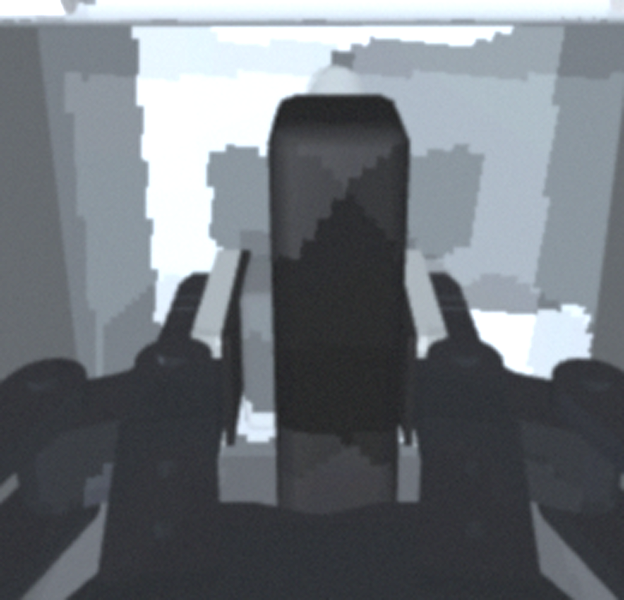

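Same 29.9 mm, with only about 5 N sideways. Adding push towards -x while pinched, watching the force.

drive_tool(plan=[[[0, 0.002, 0], 0], [[0, 0.002, 0], 0], [[0, 0.002, 0], 0], [[0, 0.002, 0], 0], [[0, 0, 0], 0], [[0, 0, 0], 0]])

```text
clock: 26.6
position: [583.1, 2.6, 149.7]
ee_rot: [0.741, -0.672, 0.007, -0.008]
contact_force: [27.1, -3.0, -14.3]
gripper_width: 29.1
```

```bash
python3 - <<'E'
from h import *
from bench import arm
s,R=st(arm); print(s["wrist_torque"],s["joints"].round(4))
c=snap(arm,"wrist","w9"); np.savez("cw9.npz",**c)
im=cv2.imread("pics/w9.png");im=im[150:400,150:410]; im=cv2.resize(im,None,fx=2.4,fy=2.4,interpolation=cv2.INTER_CUBIC);cv2.imwrite("pics/w9b.png",cv2.convertScaleAbs(im,alpha=2,beta=20))
E
```

```text
t 26.6 pos [583.1   2.6 149.7] phi -84.44 tz [ 0.02   0.002 -1.   ] F [ 27.1  -3.  -14.3] w 29.1
[-1.23338835 -7.21822196 -0.19554204] [ 0.2838  0.4026 -0.2573  0.0049 -0.8908 -0.1897]
```

View pics/w9b.png

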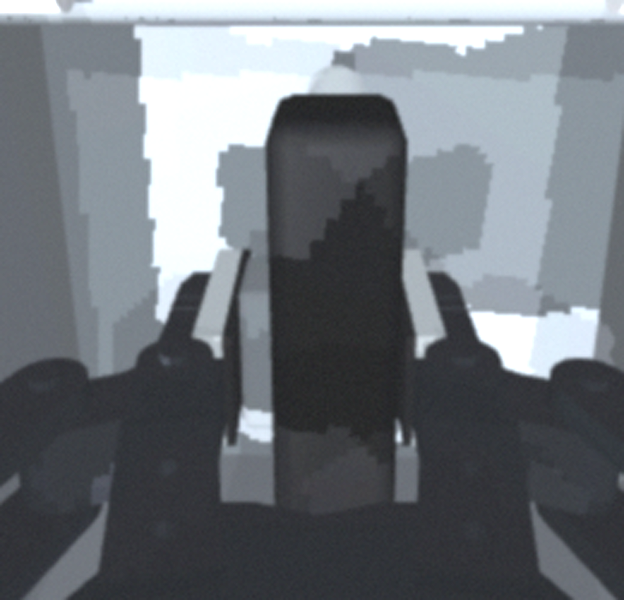

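```bash
python3 - <<'E'
from h import *
np.set_printoptions(precision=0,suppress=True)
c=dict(np.load("cw8.npz"))
p=np.array([583.6,2.6,149.6]);ph=np.radians(-84.51)
ux=np.array([np.cos(ph),np.sin(ph),0]);uy=np.array([ux[1],-ux[0],0]);uz=np.array([0,0,-1.])
for z in (-30,-20,-10,0,6,15,25):
    q=proj(0,[p+ux*a+uy*b+uz*z for a,b in((11,-15),(-11,-15),(11,15),(-11,15))],c)
    print(z,((q-150)*2.4).ravel())
B=lambda xx,yy,z:[580.5+xx*np.cos(.0975)-(yy-85)*np.sin(.0975)-0,3.9-1+xx*np.sin(.0975)+(yy-85)*np.cos(.0975),z]
for z in (152,134):
    print("btn",z,((proj(0,[B(18,70,z),B(18,100,z),B(12,70,z),B(12,100,z)],c)-150)*2.4).ravel())
print("bar",((proj(0,[B(12,37,156),B(-12,37,156),B(12,85,156),B(-12,85,156)],c)-150)*2.4).ravel())
print(-c["R"].T@c["t"], c["R"][2])
E
```

```text
-30 [209. 399. 216. 519. 415. 400. 409. 520.]
-20 [218. 359. 224. 472. 407. 360. 402. 473.]
-10 [226. 325. 231. 432. 400. 326. 396. 432.]
0 [233. 296. 237. 397. 395. 297. 391. 397.]
6 [237. 281. 240. 378. 392. 281. 388. 378.]
15 [242. 260. 245. 353. 387. 260. 384. 353.]
25 [247. 239. 249. 327. 383. 240. 381. 328.]
btn 152 [231. 286. 237. 425. 264. 286. 268. 425.]
btn 134 [242. 244. 246. 369. 271. 244. 274. 369.]
bar [257. 116. 406. 116. 265. 371. 396. 371.]
[590. -75. 268.] [-0.  0. -1.]
```

```bash
python3 - <<'E'
import cv2
im=cv2.imread("pics/s8.png")[195:250,205:275]; im=cv2.resize(im,None,fx=10,fy=10,interpolation=cv2.INTER_CUBIC); cv2.imwrite("pics/s8c.png",cv2.convertScaleAbs(im,alpha=1.6,beta=10))
im=cv2.imread("pics/w3.png")[140:290,200:360]; im=cv2.resize(im,None,fx=4.5,fy=4.5,interpolation=cv2.INTER_CUBIC); im=im[:600]; cv2.imwrite("pics/w3c.png",cv2.convertScaleAbs(im,alpha=2,beta=20))
E
```

```text
(no output)
```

View pics/s8c.png

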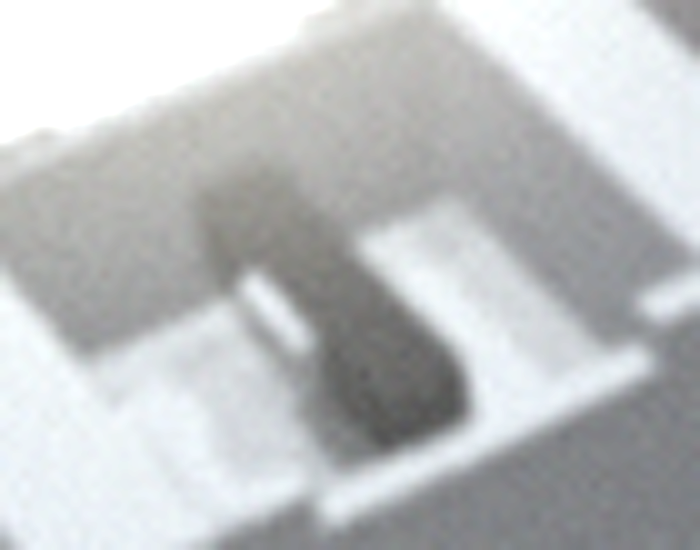

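View pics/w3c.png

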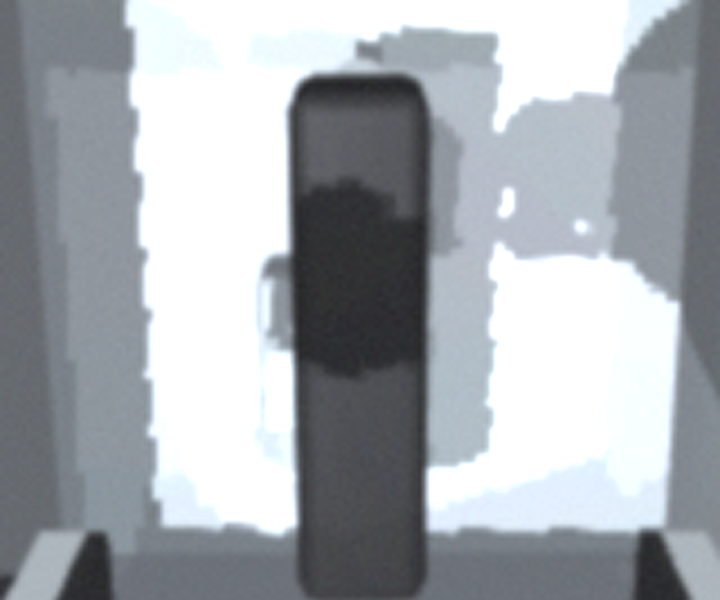

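27 N into the button and still no travel. Trying the pinch with the pad tips higher, touching only the upper part of the button.

drive_tool(plan=[[[0, -0.004, 0], 0], [[0, -0.004, 0], 0], [[0, 0, 0], 0]])

```text
clock: 27.02
position: [583.5, 2.6, 149.7]
ee_rot: [0.74, -0.672, 0.001, -0.002]
contact_force: [5.1, -1.2, 0.7]
gripper_width: 29.6
```

drive_tool(plan=[[[0, 0, 0], 0], [[0, 0, 0], 0], [[0, 0, -0.007], 0], [[0, 0, -0.007], 0], [[0, 0, 0], 0]], fingers=0)

```text
clock: 27.65
position: [582.3, 2.4, 163.8]
ee_rot: [0.74, -0.673, 0.0, -0.001]
contact_force: [-0.7, 0.2, -0.7]
gripper_width: 42.5
```

drive_tool(plan=[[[0, 0, 0], 0], [[0, 0, 0], 0], [[0, 0, 0], 0], [[0, 0, 0], 0], [[0, 0, 0], 0]], fingers=1)

```text
clock: 28.28
position: [580.6, 2.2, 163.7]
ee_rot: [0.74, -0.673, -0.001, 0.001]
contact_force: [-5.7, 1.4, 7.2]
gripper_width: 23.0
```

Width is 23.0 mm, so this time the button is in. Holding briefly, then pulling up.

drive_tool(plan=[[[0, 0, 0], 0], [[0, 0, 0], 0], [[0, 0, 0], 0], [[0, 0, -0.004], 0], [[0, 0, -0.006], 0], [[0, 0, 0], 0]])

```text
clock: 29.02
position: [580.6, 2.2, 172.2]
ee_rot: [0.74, -0.673, -0.001, 0.001]
contact_force: [-3.9, 0.5, -2.5]
gripper_width: 22.9
```

Moving freely (−2.5 N). Continuing up.

drive_tool(plan=[[[0, 0, -0.01], 0], [[0, 0, -0.012], 0], [[0, 0, -0.012], 0], [[0, 0, -0.012], 0], [[0, 0, -0.012], 0], [[0, 0, -0.012], 0], [[0, 0, -0.012], 0], [[0, 0, -0.012], 0], [[0, 0, -0.01], 0], [[0, 0, 0], 0]])

```text
clock: 30.28
position: [580.6, 2.2, 278.1]
ee_rot: [0.74, -0.673, -0.001, 0.001]
contact_force: [-7.3, 0.0, -1.8]
gripper_width: 23.5
```

```bash
python3 - <<'E'
from h import *
from bench import arm
st(arm)
snap(arm,"scene","s11",(150,110,350,270),4)
E
```

```text
t 30.27 pos [580.6   2.2 278.1] phi -84.54 tz [-0.002  0.    -1.   ] F [-7.3  0.  -1.8] w 23.5
```

View pics/s11.png

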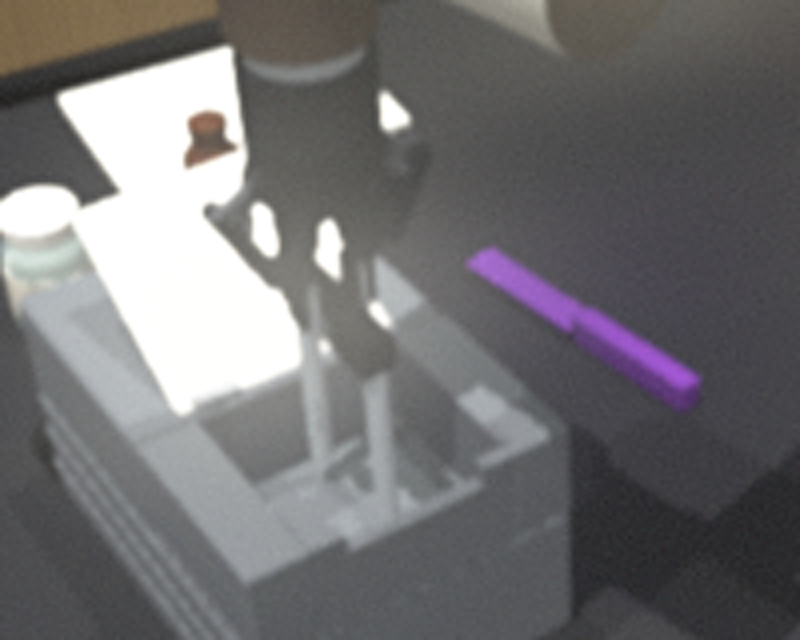

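The handle is out about 114 mm with both tubes visible. Going on to the stop.

drive_tool(plan=[[[0, 0, -0.003], 0], [[0, 0, -0.003], 0], [[0, 0, -0.002], 0], [[0, 0, 0], 0], [[0, 0, 0], 0]])

```text
clock: 30.95
position: [580.6, 2.2, 283.8]
ee_rot: [0.74, -0.673, -0.002, 0.001]
contact_force: [-5.4, 0.2, -8.8]
gripper_width: 23.1
```

```bash
python3 - <<'E'
from h import *
from bench import arm
st(arm)
snap(arm,"scene","s12"); snap(arm,"wrist","w12")
E
```

```text
t 30.95 pos [580.6   2.2 283.8] phi -84.56 tz [-0.004 -0.    -1.   ] F [-5.4  0.2 -8.8] w 23.1
```

View pics/s12.png

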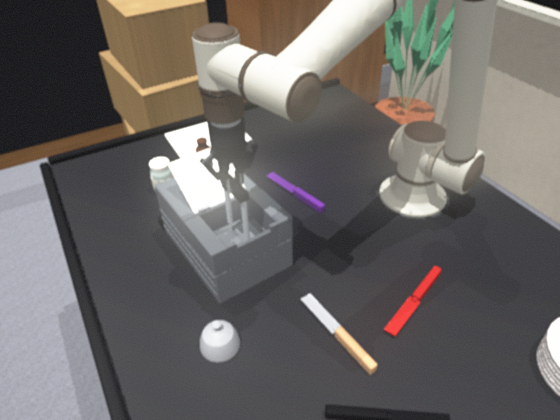

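View pics/w12.png

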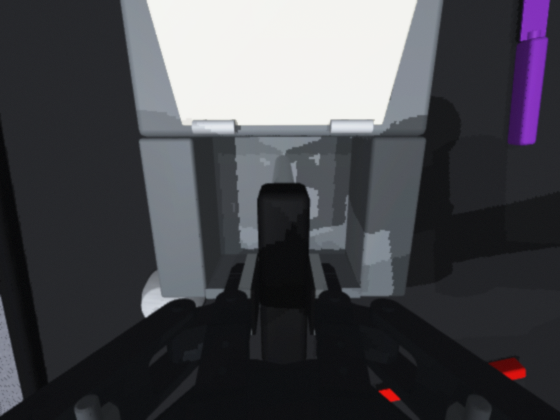

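The TCP has risen 120.1 mm from the pinch and the downward load has jumped to −8.8 N, so it is at the second stop. Width is 23.1 mm (button in), the flap is open, and the knife is on the cart. Handing in.

```bash
python3 - <<'E'
from h import *
from bench import arm
print(arm.job_done()); st(arm)
E
```

```text
the job is handed in; nothing more can be done
None
the job is handed in; nothing more can be done
```

The handle is drawn fully out to the second stop and held there with the button squeezed, and the job was handed in at about 31 s. The hand-in gave no verdict.

- **Flap and knife:** I levered the flap up and over with the wood-and-steel palette knife. I then laid the knife flat on a clear patch of the cart. The red, purple and black knives were not touched.
- **Last checks:**
  - The gripper has risen 120.1 mm since the pinch, and the downward load rose to about 9 N at the stop.
  - The pads are 23.1 mm apart. The first pinches, with the button out, stalled at 29–30 mm.
  - The last picture shows the flap laid back and the knife lying on the cart. The mill, jar and dish cover look unmoved.
- **What disagreed:** The first two pinches, with the grasp point at or about 5 mm above the button's centre, did not press the button. They stalled even with up to 27 N of side push, and the handle stayed locked under a 19 N test pull. Pinching about 10–15 mm higher pressed it straight away; I did not find out why. The pads read below the 25 mm expected with the button fully in, which I put down to the squeeze because they also read about 1.3 mm low on the knife.

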